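# Close the beam shutter and seat the filter collar on the detector

### The job

First make the beam safe by pressing the trip plunger on top of the beam shutter down to its stop and letting it come back up. Then push the knurled filter collar on the blue detector head lightly down and turn it clockwise (seen from above, less than a quarter turn) until its hidden keyway drops over the pin, push it fully home against its spring, and finish while still holding it down there with the gripper. Leave the loose things on the table alone.

Things in the scene. Friction and masses are not known exactly. Their poses are not given: they have to be found in the camera images.
- plunger (a joint): travel of the shutter's trip plunger in m: 0 is up, 0.010 is fully down at its hard stop; springs back when let go. It takes 1.5 N to start and 4.5 N at the stop.
- plunger_top (a point): centre of the top face of the plunger's flat round aluminium head, 26 mm diameter, 7 mm thick, which points up and moves straight down. It stands on top of the beam shutter: an upright black disc (80 mm diameter, 30 mm thick) on a short post and an aluminium foot, fixed to the table; the head's top is 167 mm above the table.
- plate_top (a point): centre of the top face of the detector head's round aluminium plate (148 mm diameter, 90 mm above the table, on a blue drum, fixed); z up. From it rises a plain spigot, 38 mm diameter and 42 mm high, on which the collar sits. A fixed 5 mm steel pin sticks out sideways from the spigot, hidden inside the collar; no axis here tells which way it points.
- collar_mid (a point): centre (half-way up, on the axis) of the knurled filter collar: round, black, grooved side, amber glass on top; 57 mm over the knurls, 38 mm tall, 0.1 to 0.2 kg, loose on the spigot with 1.3 mm of play all round; z is its axis, upwards. Start: 35 mm above the plate; stopped by the pin: 33.5 mm; fully home: 27 mm.
- collar_top (a point): centre of the collar's flat top, 19 mm above its centre. The one hidden keyway (11 mm wide, inside the wall) is on the collar's own +x side; a clockwise turn of 0.5 to 1.3 rad from the start brings it over the pin. Within about 0.1 rad of the right angle the collar can go down past the pin until its cap lands on the spigot.
- spring_seat (a joint): travel in m of the sprung steel disc (55 mm diameter) under the collar, which carries it: 0 at the start, 0.0015 when the collar rests on the pin, 0.008 fully home. It pushes up with 3 N at 0 and 7 N at 0.008, and lifts the collar again if that is let go.
- spare_post_center (a point): upright plain steel post, 25 mm diameter, 75 mm tall, loose; to be left alone
- dust_cap: flat round black cap, 68 mm diameter, 22 mm tall, loose; origin under its centre; to be left alone
- lens_tube: short black tube standing on end, 31 mm outside, 30 mm tall, loose; origin under its centre; to be left alone
- driver: screwdriver with grey handle lying on the table, loose; its x axis runs from handle to tip; to be left alone
- mirror_mount: upright black mirror mount, 24 x 50 x 50 mm, two steel screws, loose; origin under its centre; to be left alone
- fork_clamp: flat aluminium fork, 82 x 30 x 10 mm, lying, loose; origin near its middle on the underside; to be left alone
- cleaner: small closed bottle, 44 mm diameter, 100 mm tall, loose; origin under its centre; to be left alone
Not all that is in view belongs to the job. What is shaped like the part that bears plunger but green or pink is not meant.

How it is judged:
On the way, in this order (a step that is already met when the one before it is completed fails the run):
1. the shutter's plunger is pressed down to its stop (value of joint plunger above 0.0088 m), for 0.1 s.
2. the plunger is back up, with the collar not yet dropped over the pin (value of joint plunger below 0.002 m and z of collar_mid in the frame of plate_top above 0.0325 m), for 0.05 s.
3. the collar has dropped over the pin (z of collar_mid in the frame of plate_top below 0.0305 m and horizontal distance between collar_mid and plate_top below 0.004 m and angle between collar_mid's own z axis and vertical below 0.1 rad), for 0.1 s.
At the end, for the whole second after the job is handed in: The collar is held fully home by the gripper: its centre is within 1.7 mm of its lowest position (27 mm above the plate), within 4 mm of the spigot's axis and upright within 0.08 rad, the fingers press on it with more than 2 N, and the plunger is up again (within 2 mm) (z of collar_mid in the frame of plate_top below 0.0287 m and horizontal distance between collar_mid and plate_top below 0.004 m and angle between collar_mid's own z axis and vertical below 0.08 rad and contact force between the fingers and collar above 2 N and value of joint plunger below 0.002 m); the arm keeps its last pose, push and grip.
It fails at once if one of the loose things on the table is moved by more than 30 mm (distance of any of spare_post_center, dust_cap, lens_tube, driver, mirror_mount, fork_clamp, cleaner from where it was at the start of the episode above 0.03 m).
It also fails if it takes over 54 s, if anything falls off the work surface, if the arm or the gripper's body presses on something with over 40 N, if the wrist force passes 120 N, or if a joint passes its speed limit or range.

### The arm

A 6-joint arm with a two-finger parallel gripper is mounted at the origin on the work surface. World frame = base frame: x ahead of the robot, y to its left, z up, the work surface at z = 0. Lengths are in m, angles in rad, forces in N, time in s.
With the tool pointing down it reaches from about 0.35 to 0.975 m from the base axis. Payload 4.9 kg.
Tool frame: the origin (TCP) lies at the very end of the fingers, on their centre line; the grasp point (between the pads) lies 19 mm behind it; x points along the fingers, y is the direction in which the jaws open and shut, and the axes are right-handed (so a half turn about x gives the same grasp; the last joint's range is limited). The gripper opens to 85 mm and grips with 20 to 120 N. Pads are 22 mm wide; open, the fingers measure 114 mm over their backs; the gripper's body (76 mm by 85 mm) begins 54 mm behind the grasp point. The pads swing forward as they close: fully open they stand 13 mm farther back than shut.
Start: joints at [1.067, 0.053, 1.613, -0, 1.476, -0.119], TCP at [0.235, 0.579, 0.231] pointing down, gripper open.
Joint ranges: [-3.01, 3.01], [-1.01, 2.22], [0.06, 2.58], [-1.02, 4.17], [0.09, 2.62], [-3.14, 3.14]. Speed limits (rad/s): [2.57, 2.57, 3.14, 3.14, 3.14, 3.14].

### API

Orientations are given as a rotation vector (axis times angle).
In Python, from station import ctrl, get_image, calibration, finish_job, search_frame, cut_out, mark_of gives the robot as it stands. The module is installed in compiled form; this text tells all that it offers.
- The arm moves only by the tool arm_command, never from a script. Its argument "plan" is a list that holds one entry, the list of rows, each a list of 7 numbers: the shift along the tool's x, y, z in m, then the turn, a rotation vector about the tool's x, y, z in degrees, then the finger opening in m, from 0 to 0.0854. A call has 1 to 20 rows; each row shifts and turns the pose as measured when the row begins, along the tool's axes as they then stand; what a row does not reach is not made up. A row lasts 1/12 s, in which the tool goes at most 41.7 mm and 7.16 degrees, less where a joint would pass 70% of its speed; a pose out of reach is approached as far as the arm can. A call with a gripper value outside its range is refused whole. The fingers move at their own pace and stop on an object; "squeeze" is the grip in N (left out, the last holds). Time passes only in rows, so rows that do not move let the fingers close. It gives the time, the measured TCP pose, the force and the opening at its end, in the units of the state.
- ctrl.get_obs(): the state, without advancing time (a new reading comes with each control period).
- get_image(name): name is "side" or "top"; returns the picture (400x640x3 uint8, red, green, blue); there is no depth.
- calibration(name): a dict with "fx", "fy", "cx", "cy" (pixels), "k1" (the pictures are not rectified: a ray, as slopes to the right and down, at radius r is drawn at 1 + k1 r^2 times it, then the intrinsics apply), "cam_to_world" (4x4, takes a point from camera to world coordinates). Camera axes: x right, y down, z forward; pixel columns grow to the right and rows downward; lengths in m; the calibration is good to about 2 mm. A picture is of the moment at which its call begins. calibration takes no time and is no camera call.
- finish_job(): hands the job in, once; it reports no verdict.
Trained networks look in the newest picture that a camera, given by its name, has taken for a name from the list of things; names that differ only in an ending like _2 or _b are one class to them, and where a whole thing is asked for, a point or a joint stands for the part that bears it (a point fixed in the world has none). Each returns a list of dicts, best first, with "conf" (0 to 1); they miss things now and then, are a little off and sometimes report something else, mostly with a low value. They report only what shows in the picture. A call takes as long as a camera call. They do not tell look-alikes from the thing itself.
- search_frame(camera, thing): "at" ([x, y, z] in m, in the coordinates of the camera as it stood for that picture, good to about 4 mm: the middle of the surface that is visible of it).
- cut_out(camera, thing): "mask" (400x640 bool, what is visible of it).
- mark_of(camera, thing): "at" ([x, y, z] in m, in the coordinates of the camera as it stood for that picture, good to about 4 mm: a listed point, or the origin of a listed thing).
The state is a dict: "t": time; "q": joint angles; "dq": joint speeds; "effort": joint torques, N m; "tool_pos": TCP position; "tool_rot": TCP orientation; "contact_force": force on the tool from outside, world axes, zero at the start; "wrist_torque": the same for the moment, N m; "opening": finger opening in m.
Only numpy, scipy, OpenCV 4.12 (cv2) and the standard library are available. Lean on these libraries where they do the work, as an engineer would, in place of code of your own. Each camera call takes 0.05 s, during which the arm holds its last target. There are 200 camera calls.

## Working session

There is one attempt and no reset: what is moved stays moved. The work goes in short steps, Python scripts to look and compute and a tool call to move; the robot and the scene stay as the last step left them, time stands still between calls to the robot, and variables do not carry over. Pictures are saved under pics/ and viewed, about 8 in all and at most 12, crops included, and the job is handed in when it is done.

Besides the shell and the picture viewer there is one more tool, called as name(argument=value, ...) on one line, values as JSON. arm_command: Moves the arm, as the interface text tells. Its arguments: {"type":"object","properties":{"plan":{"type":"array","items":{"type":"array","items":{"type":"array","items":{"type":"number"}}}},"squeeze":{"type":"number"}},"required":["plan"]}

```bash
mkdir -p pics; cat > h.py <<'E'
import numpy as np, cv2
from station import *
from scipy.spatial.transform import Rotation as R
def w(cam,p):
    T=np.array(calibration(cam)["cam_to_world"]); return T[:3,:3]@np.array(p)+T[:3,3]
def pix(cam,P):
    c=calibration(cam);T=np.linalg.inv(np.array(c["cam_to_world"]));p=T[:3,:3]@np.array(P)+T[:3,3]
    s=p[:2]/p[2];s=s*(1+c["k1"]*(s@s));return np.array([c["fx"]*s[0]+c["cx"],c["fy"]*s[1]+c["cy"]])
def ray(cam,uv,z):
    c=calibration(cam);T=np.array(c["cam_to_world"]);d=np.array([(uv[0]-c["cx"])/c["fx"],(uv[1]-c["cy"])/c["fy"]]);s=d.copy()
    for _ in range(20): s=d/(1+c["k1"]*(s@s))
    v=T[:3,:3]@np.array([s[0],s[1],1]);return T[:3,3]+v*(z-T[2,3])/v[2]
E
python3 - <<'E'
from h import *
for c in("side","top"):
    im=get_image(c);cv2.imwrite(f"pics/{c}0.png",im[...,::-1])
    print(c,np.round(np.array(calibration(c)["cam_to_world"])[:3],3).tolist())
    for n in("plunger_top","collar_top","plate_top"):
        for d in mark_of(c,n)[:4]:
            P=w(c,d["at"]);print(n,round(d["conf"],2),P.round(4),pix(c,P).round())
o=ctrl.get_obs();print(o["t"],o["tool_pos"],R.from_rotvec(o["tool_rot"]).as_matrix().round(3).tolist(),o["opening"])
E
```

```text
side [[0.703, -0.374, 0.605, -0.162], [-0.711, -0.396, 0.582, -0.727], [0.022, -0.839, -0.544, 0.824]]
plunger_top 0.66 [ 0.4498 -0.0975  0.1695] [307. 232.]
plunger_top 0.65 [ 0.646  -0.1102  0.1627] [367. 205.]
plunger_top 0.64 [ 0.5341 -0.2183  0.1636] [372. 242.]
plunger_top 0.52 [ 0.6392 -0.3196  0.1654] [436. 242.]
collar_top 0.69 [ 0.3799 -0.2442  0.0039] [330. 335.]
plate_top 0.86 [0.5092 0.1752 0.0909] [254. 204.]
top [[-0.008, -0.994, 0.11, 0.412], [-1.0, 0.007, -0.004, 0.013], [0.003, -0.11, -0.994, 1.563]]
plunger_top 0.59 [ 0.453  -0.0993  0.1664] [355. 233.]
plunger_top 0.55 [ 0.5349 -0.2229  0.1702] [396. 205.]
plunger_top 0.55 [ 0.6382 -0.324   0.1712] [428. 171.]
plunger_top 0.49 [ 0.6414 -0.1138  0.1696] [359. 171.]
collar_top 0.54 [0.5049 0.1746 0.145 ] [264. 217.]
plate_top 0.58 [0.5107 0.1758 0.092 ] [266. 216.]
0.4 [0.23457318 0.57921007 0.23113817] [[-0.0, 0.375, 0.927], [-0.0, 0.927, -0.375], [-1.0, -0.0, -0.0]] 0.08496044849372016
```

View pics/side0.png

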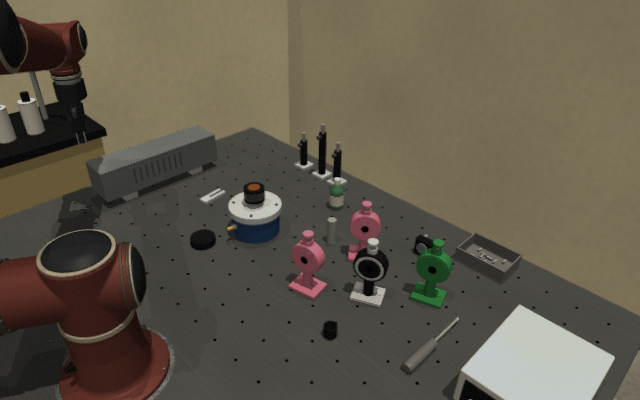

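View pics/top0.png

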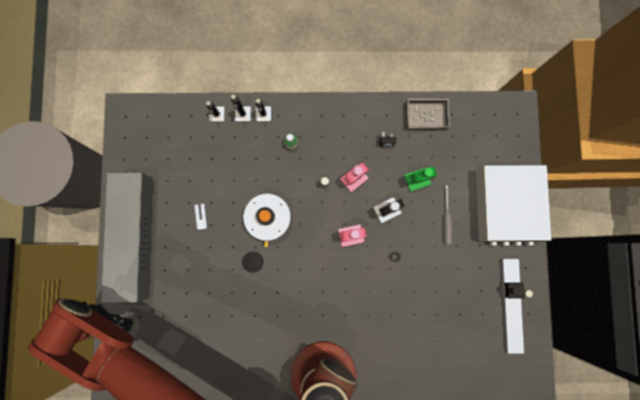

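Side view: candidates are pink (307,245), pink (365,220), black with bare aluminium head (372,250) and green (436,250). The black disc on the aluminium foot fits the description. The collar is on the blue drum at (254,195). I'll confirm with one enlarged crop.

```bash
python3 - <<'E'
from h import *
a=cv2.imread("pics/side0.png");b=cv2.imread("pics/top0.png")
A=cv2.resize(a[195:315,290:460],None,fx=4,fy=4,interpolation=3)[:, :400+0] if 0 else cv2.resize(a[225:315,330:430],(400,360),interpolation=3)
B=cv2.resize(b[180:230,370:420],(360,360),interpolation=3)
cv2.imwrite("pics/crop.png",np.hstack([A,B]))
for c in("side","top"):
    print(c,pix(c,[.534,-.220,.167]),pix(c,[.51,.175,.144]))
    for n in("collar_top","collar_mid"):
        for d in search_frame(c,n)[:2]: print(n,round(d["conf"],2),w(c,d["at"]).round(4))
E
```

```text
side [372.46551012 241.45309773] [253.62629687 187.17503515]
collar_top 0.85 [0.5022 0.1615 0.1373]
collar_mid 0.81 [0.5023 0.1635 0.1434]
collar_mid 0.71 [ 0.7539 -0.2212  0.0387]
top [394.37299308 205.54304896] [264.36340965 214.94955926]
collar_top 0.57 [0.5009 0.1718 0.1426]
collar_top 0.46 [0.5022 0.1699 0.0932]
collar_mid 0.76 [0.5098 0.1739 0.1419]
collar_mid 0.25 [ 0.6222 -0.0119  0.0779]
```

View pics/crop.png

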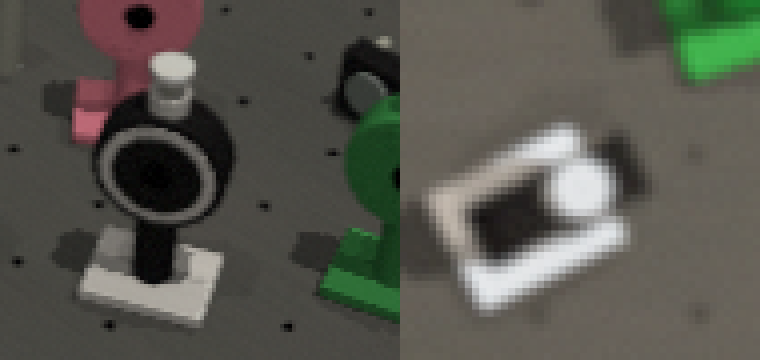

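The black shutter with the aluminium head is confirmed: head at about (373,240) in side and (395,206) in top. Next I refine the positions by pixel rays.

```bash
python3 - <<'E'
from h import *
print("plunger",ray("side",(373,240.5),.167).round(4),ray("top",(395,205.7),.167).round(4))
for c,box in(("side",(170,215,225,290)),("top",(180,250,230,300))):
    im=cv2.imread(f"pics/{c}0.png");y0,y1,x0,x1=box;s=im[y0:y1,x0:x1].astype(int)
    m=(s[...,2]>s[...,0]+50)&(s[...,2]>s[...,1]+35)
    k,l,st,ce=cv2.connectedComponentsWithStats(m.astype(np.uint8))
    for i in range(1,k):
        if st[i,4]>8: u=ce[i]+[x0,y0];print(c,"amber",st[i],u,ray(c,u,.144).round(4))
    m=(s.min(2)>130).astype(np.uint8)
    C=max(cv2.findContours(m,0,2)[0],key=cv2.contourArea);e=cv2.fitEllipse(cv2.convexHull(C));u=np.array(e[0])+[x0,y0];print(c,"plate",e,u,ray(c,u,.09).round(4))
E
```

```text
plunger [ 0.5376 -0.2186  0.167 ] [ 0.5335 -0.2219  0.167 ]
side amber [23 14 12  6 62] [253.48387097 186.58064516] [0.5117 0.1777 0.144 ]
side plate ((29.481884002685547, 34.389503479003906), (29.04366683959961, 53.006317138671875), 86.66519165039062) [254.481884   204.38950348] [0.5077 0.1731 0.09  ]
top amber [ 29  30  12  12 124] [264.35483871 215.42741935] [0.5085 0.175  0.144 ]
top plate ((36.496971130371094, 36.55021667480469), (47.04646301269531, 47.61390686035156), 44.332183837890625) [266.49697113 216.55021667] [0.5086 0.1744 0.09  ]
```

arm_command(plan=[[[0, -0.0295, 0.0272, 0, 0, 0, 0], [0, -0.0295, 0.0272, 0, 0, 0, 0], [0, -0.0295, 0.0272, 0, 0, 0, 0], [0, -0.0295, 0.0272, 0, 0, 0, 0], [0, -0.0295, 0.0272, 0, 0, 0, 0], [0, -0.0295, 0.0272, 0, 0, 0, 0], [0, -0.0295, 0.0272, 0, 0, 0, 0], [0, -0.0295, 0.0272, 0, 0, 0, 0], [0, -0.0295, 0.0272, 0, 0, 0, 0], [0, -0.0295, 0.0272, 0, 0, 0, 0], [0, -0.0295, 0.0272, 0, 0, 0, 0], [0, -0.0295, 0.0272, 0, 0, 0, 0], [0, -0.0295, 0.0272, 0, 0, 0, 0], [0, -0.0295, 0.0272, 0, 0, 0, 0], [0, -0.0295, 0.0272, 0, 0, 0, 0], [0, -0.0295, 0.0272, 0, 0, 0, 0], [0, -0.0295, 0.0272, 0, 0, 0, 0], [0, -0.0295, 0.0272, 0, 0, 0, 0], [0, -0.0295, 0.0272, 0, 0, 0, 0]]])

```text
t: 2.18
tool_pos: [0.5129, -0.1548, 0.2345]
tool_rot: [0.295, 1.536, -0.287]
contact_force: [0.8, 0.5, 0.5]
opening: 0.0001
```

```bash
cat >> h.py <<'E'
def st():
    o=ctrl.get_obs();M=R.from_rotvec(o["tool_rot"]).as_matrix()
    print(round(o["t"],2),np.array(o["tool_pos"]).round(4),"F",np.array(o["contact_force"]).round(2),"Tq",np.array(o["wrist_torque"]).round(2),"op",round(o["opening"],4),"q6",round(o["q"][5],3),"yaw",np.degrees(np.arctan2(M[1,1],M[0,1])).round(2),"tilt",np.degrees(np.arccos(-M[2,0])).round(2));return o,M
def to(P):
    o,M=st();d=M.T@(np.array(P)-o["tool_pos"]);print("tool delta",d.round(4),np.linalg.norm(d).round(3))
E
python3 -c "
from h import *
to([.5355,-.220,.185])"
```

```text
2.18 [ 0.5129 -0.1548  0.2345] F [0.79 0.46 0.49] Tq [-0.04  0.02  0.03] op 0.0001 q6 -1.637 yaw 68.73 tilt 0.93
tool delta [ 0.0497 -0.053   0.044 ] 0.085
```

arm_command(plan=[[[0.005, -0.0265, 0.022, 0, 0, 0, 0], [0.005, -0.0265, 0.022, 0, 0, 0, 0], [0.02, 0, 0, 0, 0, 0, 0], [0, 0, 0, 0, 0, 0, 0]]])

```text
t: 2.52
tool_pos: [0.5376, -0.2325, 0.2052]
tool_rot: [0.299, 1.53, -0.296]
contact_force: [-1.4, 0.7, -2.0]
opening: -0.0001
```

```bash
python3 - <<'E'
from h import *
to([.5355,-.220,.180])
for c in("side","top"): cv2.imwrite(f"pics/{c}1.png",get_image(c)[...,::-1])
a=cv2.imread("pics/side1.png");b=cv2.imread("pics/top1.png")
cv2.imwrite("pics/crop1.png",np.hstack([cv2.resize(a[200:290,325:425],(400,360),interpolation=3),cv2.resize(b[170:230,360:420],(360,360),interpolation=3)]))
E
```

```text
2.52 [ 0.5376 -0.2325  0.2052] F [-1.45  0.68 -2.  ] Tq [-0.04  0.11  0.03] op -0.0001 q6 -1.731 yaw 68.2 tilt 1.13
tool delta [ 0.0252  0.0107 -0.0071] 0.028
```

View pics/crop1.png

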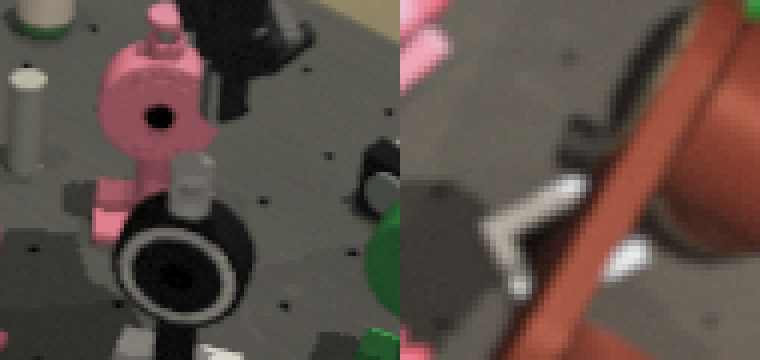

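Side: the closed fingertip is at (384,229) and the aluminium head at (373,240), so the remaining shift is about 13 mm, as computed. I'll align and descend to just above it.

arm_command(plan=[[[0.006, 0.0107, -0.0071, 0, 0, 0, 0], [0.0, 0, 0, 0, 0, 0, 0], [0.012, 0, 0, 0, 0, 0, 0], [0, 0, 0, 0, 0, 0, 0]]])

```text
t: 2.95
tool_pos: [0.538, -0.2156, 0.1947]
tool_rot: [0.291, 1.519, -0.294]
contact_force: [-0.2, 1.1, -1.0]
opening: -0.0002
```

```bash
python3 - <<'E'
from h import *
to([.5355,-.220,.156])
E
```

```text
2.95 [ 0.538  -0.2156  0.1947] F [-0.16  1.09 -1.01] Tq [ 0.06  0.03 -0.05] op -0.0002 q6 -1.712 yaw 68.56 tilt 1.83
tool delta [ 0.0386 -0.0052 -0.0019] 0.039
```

arm_command(plan=[[[0.012, -0.004, -0.0015, 0, 0, 0, 0], [0.01, 0, 0, 0, 0, 0, 0], [0.006, 0, 0, 0, 0, 0, 0], [0, 0, 0, 0, 0, 0, 0]]])

```text
t: 3.28
tool_pos: [0.5364, -0.2178, 0.1648]
tool_rot: [0.288, 1.516, -0.292]
contact_force: [-0.0, -0.7, 1.7]
opening: 0.0003
```

```bash
python3 - <<'E'
from h import *
to([.5355,-.220,.156])
E
```

```text
3.28 [ 0.5364 -0.2178  0.1648] F [-0.03 -0.74  1.75] Tq [-0.09 -0.07 -0.11] op 0.0003 q6 -1.72 yaw 68.72 tilt 1.99
tool delta [ 0.0088 -0.0024 -0.0003] 0.009
```

Touching at about 165 mm; now I press to the stop.

arm_command(plan=[[[0.005, 0, 0, 0, 0, 0, 0], [0.005, 0, 0, 0, 0, 0, 0], [0.005, 0, 0, 0, 0, 0, 0], [0.004, 0, 0, 0, 0, 0, 0], [0.004, 0, 0, 0, 0, 0, 0]]])

```text
t: 3.7
tool_pos: [0.5377, -0.2185, 0.1569]
tool_rot: [0.288, 1.52, -0.292]
contact_force: [-11.5, 5.4, 17.6]
opening: -0.0
```

```bash
python3 - <<'E'
from h import *
to([.5355,-.220,.156])
E
```

```text
3.7 [ 0.5377 -0.2185  0.1569] F [-11.54   5.4   17.56] Tq [0.95 1.89 0.01] op -0.0 q6 -1.72 yaw 68.74 tilt 1.8
tool delta [ 0.0008 -0.0022 -0.0015] 0.003
```

Stop reached (17.6 N, z 157 mm as expected). I'll hold briefly and then lift.

arm_command(plan=[[[0.003, 0, 0, 0, 0, 0, 0], [0.003, 0, 0, 0, 0, 0, 0], [-0.01, 0, 0, 0, 0, 0, 0], [-0.02, 0, 0, 0, 0, 0, 0], [-0.03, 0, 0, 0, 0, 0, 0], [-0.03, 0, 0, 0, 0, 0, 0], [0, 0, 0, 0, 0, 0, 0]]])

```text
t: 4.28
tool_pos: [0.5347, -0.2181, 0.2497]
tool_rot: [0.289, 1.523, -0.291]
contact_force: [0.3, -0.4, 1.2]
opening: -0.0001
```

```bash
cat >> h.py <<'E'
def lev(yaw):
    o,M=st();a=np.radians(yaw);G=np.column_stack([[0,0,-1],[np.cos(a),np.sin(a),0],[np.sin(a),-np.cos(a),0]])
    print("turn deg",np.degrees(R.from_matrix(M.T@G).as_rotvec()).round(2))
E
python3 - <<'E'
from h import *
to([.509,.1745,.22]);lev(68);print(ctrl.get_obs()["q"])
E
```

```text
4.28 [ 0.5347 -0.2181  0.2497] F [ 0.27 -0.4   1.19] Tq [-0.   -0.03 -0.02] op -0.0001 q6 -1.72 yaw 68.71 tilt 1.6
tool delta [ 0.0265  0.3564 -0.1672] 0.395
4.28 [ 0.5347 -0.2181  0.2497] F [ 0.27 -0.4   1.19] Tq [-0.   -0.03 -0.02] op -0.0001 q6 -1.72 yaw 68.71 tilt 1.6
turn deg [ 0.71  1.58 -0.23]
[-0.52005695 -0.08888119  1.72215476  0.00800064  1.48159607 -1.71985829]
```

arm_command(plan=[[[0.001, 0.0325, -0.015, 0, 0.5, 0, 0.0854], [0.001, 0.0325, -0.015, 0, 0.5, 0, 0.0854], [0.001, 0.0325, -0.015, 0, 0.5, 0, 0.0854], [0.001, 0.0325, -0.015, 0, 0, 0, 0.0854], [0.001, 0.0325, -0.015, 0, 0, 0, 0.0854], [0.001, 0.0325, -0.015, 0, 0, 0, 0.0854], [0.001, 0.0325, -0.015, 0, 0, 0, 0.0854], [0.001, 0.0325, -0.015, 0, 0, 0, 0.0854], [0.001, 0.0325, -0.015, 0, 0, 0, 0.0854], [0.001, 0.0325, -0.015, 0, 0, 0, 0.0854], [0.001, 0.025, -0.012, 0, 0, 0, 0.0854], [0, 0, 0, 0, 0, 0, 0.0854], [0, 0, 0, 0, 0, 0, 0.0854]]])

```text
t: 5.37
tool_pos: [0.5127, 0.1804, 0.2361]
tool_rot: [0.298, 1.542, -0.296]
contact_force: [0.7, -0.2, -0.5]
opening: 0.0855
```

```bash
python3 - <<'E'
from h import *
to([.509,.1745,.18]);lev(68)
E
```

```text
5.37 [0.5127 0.1804 0.2361] F [ 0.74 -0.23 -0.47] Tq [-0.02 -0.01 -0.02] op 0.0855 q6 -0.989 yaw 68.28 tilt 0.49
tool delta [ 0.056  -0.0069 -0.0017] 0.056
5.37 [0.5127 0.1804 0.2361] F [ 0.74 -0.23 -0.47] Tq [-0.02 -0.01 -0.02] op 0.0855 q6 -0.989 yaw 68.28 tilt 0.49
turn deg [ 0.28  0.47 -0.15]
```

arm_command(plan=[[[0.02, -0.0069, -0.0017, 0, 0.47, 0, 0.0854], [0.025, 0, 0, 0, 0, 0, 0.0854], [0.015, 0, 0, 0, 0, 0, 0.0854], [0, 0, 0, 0, 0, 0, 0.0854], [0, 0, 0, 0, 0, 0, 0.0854]]])

```text
t: 5.78
tool_pos: [0.5104, 0.1709, 0.1747]
tool_rot: [0.301, 1.547, -0.298]
contact_force: [0.5, 0.4, -0.1]
opening: 0.0857
```

```bash
python3 - <<'E'
from h import *
to([.509,.1745,.114]);lev(68)
for c in("side","top"): cv2.imwrite(f"pics/{c}2.png",get_image(c)[...,::-1])
a=cv2.imread("pics/side2.png");b=cv2.imread("pics/top2.png")
cv2.imwrite("pics/crop2.png",np.hstack([cv2.resize(a[140:250,200:310],(440,440),interpolation=3),cv2.resize(b[180:250,230:300],(350,440),interpolation=3)]))
E
```

```text
5.78 [0.5104 0.1709 0.1747] F [ 0.5   0.44 -0.08] Tq [-0.03  0.04  0.06] op 0.0857 q6 -1.005 yaw 68.12 tilt 0.23
tool delta [ 0.0607  0.0026 -0.0028] 0.061
5.78 [0.5104 0.1709 0.1747] F [ 0.5   0.44 -0.08] Tq [-0.03  0.04  0.06] op 0.0857 q6 -1.005 yaw 68.12 tilt 0.23
turn deg [ 0.12  0.17 -0.16]
```

View pics/crop2.png

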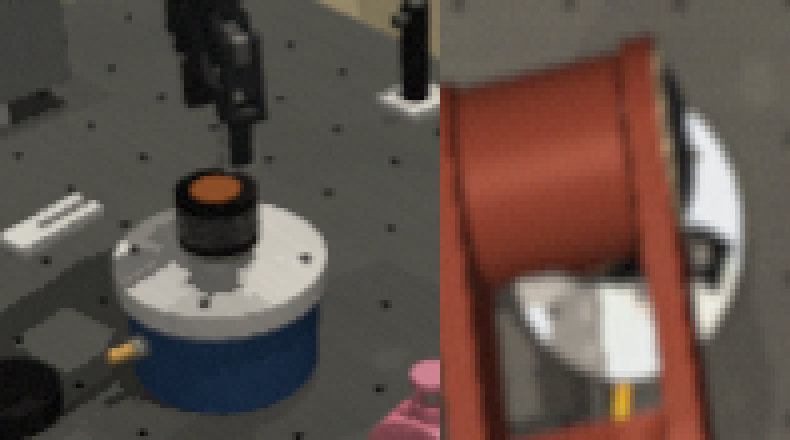

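Gripper is over the collar, which shows in side at about (254,193). Lowering open fingers around it.

arm_command(plan=[[[0.02, 0.0028, -0.0028, 0, 0.2, 0, 0.0854], [0.02, 0, 0, 0, 0, 0, 0.0854], [0.015, 0, 0, 0, 0, 0, 0.0854], [0.008, 0, 0, 0, 0, 0, 0.0854], [0, 0, 0, 0, 0, 0, 0.0854]]])

```text
t: 6.3
tool_pos: [0.516, 0.1745, 0.1198]
tool_rot: [0.308, 1.534, -0.294]
contact_force: [-0.9, -0.0, 1.0]
opening: 0.0856
```

```bash
python3 - <<'E'
from h import *
to([.509,.175,.106]);lev(68)
E
```

```text
6.3 [0.516  0.1745 0.1198] F [-0.89 -0.02  1.  ] Tq [-0.04  0.08 -0.03] op 0.0856 q6 -0.999 yaw 67.98 tilt 1.06
tool delta [ 0.0137 -0.0024 -0.0069] 0.015
6.3 [0.516  0.1745 0.1198] F [-0.89 -0.02  1.  ] Tq [-0.04  0.08 -0.03] op 0.0856 q6 -0.999 yaw 67.98 tilt 1.06
turn deg [-0.03  0.8  -0.69]
```

arm_command(plan=[[[0.006, -0.0024, -0.0065, 0, 0.8, -0.7, 0.0854], [0.006, 0, 0, 0, 0, 0, 0.0854], [0.003, 0, 0, 0, 0, 0, 0.0854], [0, 0, 0, 0, 0, 0, 0.0854]]])

```text
t: 6.63
tool_pos: [0.5112, 0.175, 0.1077]
tool_rot: [0.303, 1.545, -0.301]
contact_force: [0.3, -0.7, -0.5]
opening: 0.0856
```

```bash
python3 - <<'E'
from h import *
to([.509,.175,.106]);lev(68)
E
```

```text
6.63 [0.5112 0.175  0.1077] F [ 0.27 -0.72 -0.54] Tq [ 0.01  0.03 -0.03] op 0.0856 q6 -0.994 yaw 67.95 tilt 0.25
tool delta [ 0.0017 -0.0008 -0.002 ] 0.003
6.63 [0.5112 0.175  0.1077] F [ 0.27 -0.72 -0.54] Tq [ 0.01  0.03 -0.03] op 0.0856 q6 -0.994 yaw 67.95 tilt 0.25
turn deg [-0.05  0.22 -0.12]
```

Good. Close on the collar with a modest grip.

arm_command(plan=[[[0.0, 0, -0.002, 0, 0.2, 0, 0.05], [0, 0, 0, 0, 0, 0, 0.05], [0, 0, 0, 0, 0, 0, 0.05], [0, 0, 0, 0, 0, 0, 0.05], [0, 0, 0, 0, 0, 0, 0.05], [0, 0, 0, 0, 0, 0, 0.05], [0, 0, 0, 0, 0, 0, 0.05]]], squeeze=30)

```text
t: 7.22
tool_pos: [0.5099, 0.1761, 0.1091]
tool_rot: [0.304, 1.547, -0.299]
contact_force: [0.9, 0.5, -0.5]
opening: 0.0551
```

```bash
python3 - <<'E'
from h import *
to([.509,.175,.105]);lev(68)
E
```

```text
7.22 [0.5099 0.1761 0.1091] F [ 0.88  0.5  -0.47] Tq [-0.03 -0.01  0.08] op 0.0551 q6 -0.993 yaw 67.96 tilt 0.21
tool delta [ 0.0041 -0.0013 -0.0004] 0.004
7.22 [0.5099 0.1761 0.1091] F [ 0.88  0.5  -0.47] Tq [-0.03 -0.01  0.08] op 0.0551 q6 -0.993 yaw 67.96 tilt 0.21
turn deg [-0.04  0.11 -0.19]
```

Gripped (55 mm opening, almost no side force). Push lightly down to feel the pin.

arm_command(plan=[[[0.002, 0, 0, 0, 0, 0, 0.05], [0.002, 0, 0, 0, 0, 0, 0.05], [0.002, 0, 0, 0, 0, 0, 0.05]]])

```text
t: 7.47
tool_pos: [0.5104, 0.1762, 0.1063]
tool_rot: [0.303, 1.547, -0.3]
contact_force: [-7.2, -0.8, 13.8]
opening: 0.0552
```

```bash
python3 - <<'E'
from h import *
lev(68)
E
```

```text
7.47 [0.5104 0.1762 0.1063] F [-7.24 -0.78 13.76] Tq [-0.38  1.25 -0.09] op 0.0552 q6 -0.993 yaw 67.97 tilt 0.18
turn deg [-0.03  0.1  -0.15]
```

On the pin at z≈106.3 mm. Turn clockwise.

arm_command(plan=[[[0.001, 0, 0, 5, 0, 0, 0.05], [0.001, 0, 0, 5, 0, 0, 0.05], [0.001, 0, 0, 5, 0, 0, 0.05], [0.001, 0, 0, 5, 0, 0, 0.05], [0.001, 0, 0, 5, 0, 0, 0.05]]])

```text
t: 7.88
tool_pos: [0.5114, 0.1764, 0.1066]
tool_rot: [0.656, 1.467, -0.652]
contact_force: [-3.2, -1.9, 4.2]
opening: 0.0554
```

```bash
python3 - <<'E'
from h import *
to([.5101,.1761,.106]);lev(68)
E
```

```text
7.88 [0.5114 0.1764 0.1066] F [-3.24 -1.93  4.25] Tq [-0.26  0.52  0.08] op 0.0554 q6 -0.539 yaw 42.01 tilt 0.2
tool delta [ 0.0006 -0.0012 -0.0007] 0.001
7.88 [0.5114 0.1764 0.1066] F [-3.24 -1.93  4.25] Tq [-0.26  0.52  0.08] op 0.0554 q6 -0.539 yaw 42.01 tilt 0.2
turn deg [-25.99   0.13  -0.15]
```

arm_command(plan=[[[0.002, -0.0007, 0, 3, 0, 0, 0.05], [0.002, 0, 0, 3, 0, 0, 0.05], [0.002, 0, 0, 3, 0, 0, 0.05], [0.002, 0, 0, 3, 0, 0, 0.05], [0.002, 0, 0, 3, 0, 0, 0.05]]])

```text
t: 8.3
tool_pos: [0.5112, 0.1761, 0.1016]
tool_rot: [0.866, 1.39, -0.864]
contact_force: [-3.7, -1.6, 6.9]
opening: 0.0554
```

```bash
python3 - <<'E'
from h import *
to([.5101,.1761,.106]);lev(30)
E
```

```text
8.3 [0.5112 0.1761 0.1016] F [-3.72 -1.6   6.94] Tq [-0.16  0.69  0.05] op 0.0554 q6 -0.264 yaw 26.26 tilt 0.11
tool delta [-0.0044 -0.001  -0.0005] 0.004
8.3 [0.5112 0.1761 0.1016] F [-3.72 -1.6   6.94] Tq [-0.16  0.69  0.05] op 0.0554 q6 -0.264 yaw 26.26 tilt 0.11
turn deg [-3.74  0.06 -0.09]
```

It dropped (z 106.6 → 101.6 mm at 7 N). Push home without turning and tighten the grip.

arm_command(plan=[[[0.002, 0, 0, 0, 0, 0, 0.05], [0.002, 0, 0, 0, 0, 0, 0.05], [0.002, 0, 0, 0, 0, 0, 0.05], [0.002, 0, 0, 0, 0, 0, 0.05]]], squeeze=45)

```text
t: 8.63
tool_pos: [0.5112, 0.1761, 0.101]
tool_rot: [0.865, 1.392, -0.869]
contact_force: [-8.6, -1.6, 11.3]
opening: 0.0552
```

```bash
python3 - <<'E'
from h import *
st()
for c in("side","top"): cv2.imwrite(f"pics/{c}3.png",get_image(c)[...,::-1])
a=cv2.imread("pics/side3.png")
cv2.imwrite("pics/crop3.png",np.hstack([cv2.resize(a[150:230,210:300],(450,400),interpolation=3),cv2.resize(a[225:315,330:400],(311,400),interpolation=3)]))
st()
E
```

```text
8.63 [0.5112 0.1761 0.101 ] F [-8.63 -1.62 11.25] Tq [-0.26  0.94 -0.04] op 0.0552 q6 -0.261 yaw 26.14 tilt 0.13
8.73 [0.5112 0.1761 0.1011] F [-7.93 -2.66 12.04] Tq [-0.24  0.96 -0.01] op 0.0553 q6 -0.261 yaw 26.14 tilt 0.13
```

View pics/crop3.png

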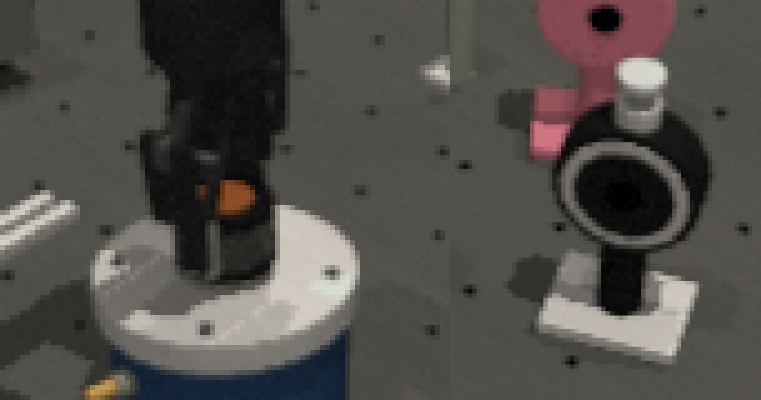

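Picture: collar held low near the plate at side (257,199), plunger head up at (372,240). Z is 8.1 mm below the start, which matches full home. One firmer push with a slight wiggle will check it's a hard stop.

arm_command(plan=[[[0.003, -0.001, -0.0004, 0, 0, 0, 0.05], [0.003, 0, 0, 1.5, 0, 0, 0.05], [0.003, 0, 0, -1.5, 0, 0, 0.05], [0.004, 0, 0, 0, 0, 0, 0.05], [0.004, 0, 0, 0, 0, 0, 0.05]]], squeeze=70)

```text
t: 9.15
tool_pos: [0.5113, 0.1765, 0.1012]
tool_rot: [0.863, 1.394, -0.871]
contact_force: [-16.4, -5.9, 22.7]
opening: 0.0552
```

```bash
python3 - <<'E'
from h import *
st();get_image("side");get_image("side");st()
E
```

```text
9.15 [0.5113 0.1765 0.1012] F [-16.44  -5.94  22.66] Tq [-0.44  1.77 -0.02] op 0.0552 q6 -0.26 yaw 26.18 tilt 0.34
9.25 [0.5112 0.1765 0.1012] F [-14.61  -4.99  22.11] Tq [-0.47  1.8  -0.06] op 0.0546 q6 -0.26 yaw 26.17 tilt 0.33
```

```bash
python3 - <<'E'
from h import *
finish_job();st()
E
```

```text
the job is handed in; nothing more can be done
the job is handed in; nothing more can be done
```

I've handed the job in: I pressed the shutter's plunger and let it return, then turned the collar over its pin and pushed it home. I finished with the gripper still holding it down, at about 9.3 s of the 54 s allowed.

- **Plunger:** I pressed the black shutter's plunger to its hard stop at z ≈ 157 mm with 17.6 N and then released it. The last picture shows it back up. I left the pink and green look-alikes alone.
- **Collar:** I gripped it, pushed it lightly onto the pin and turned it clockwise. It dropped somewhere between 26° and 42° of turn, and I then pushed it home.
- **Last checks:** The gripper stopped 8 mm below the start, which matches the 8 mm of travel. Doubling the push to 22 N moved it no further. The tool was tilted only 0.3°, with the grip set to 70 N.
- **Disagreements:**
  - While the collar rested on the pin, the gripper read about 1 mm lower than expected (2.5 mm instead of 1.5 mm). I put that down to the collar tilting on the one-sided pin, but it could also be a little slip in the grip. In that case the collar would sit about 1 mm above home, still within the 1.7 mm allowed.
  - About 15 N of side force remained during the final hold.
- **Not checked:** I didn't measure the collar's final height in the images. I also didn't check the loose things individually at the end, though the arm passed over them with clearance and felt no unexpected contact.

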